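# Refit the sanding sleeve and lower the sander's guard

## Robot

A 6-joint arm with a two-finger parallel gripper is mounted at the origin on the work surface. World frame = base frame: x ahead of the robot, y to its left, z up, the work surface at z = 0. Lengths are in mm, angles in rad, forces in N, time in s.
With the tool pointing down it reaches from about 350 to 975 mm from the base axis. Payload 7.1 kg.
Tool frame: the origin (TCP) lies midway between the tips of the shut fingers; the grasp point (between the pads) lies 19 mm behind it; z points along the fingers, y is the line along which they close (so a half turn about z gives the same grasp; the last joint's range is limited). The gripper opens to 88 mm and grips with 3 to 60 N. Pads are 20 mm wide; open, the fingers measure 115 mm over their backs; the gripper's body (75 mm by 178 mm) begins 61 mm behind the grasp point.
Start: joints at [-1.145, 0.423, 1.63, -0, 1.089, -0.019], TCP at [268.938, -564.161, 222.675] pointing down, gripper open.
Joint ranges: [-3, 3], [-0.9, 2.11], [0.09, 2.58], [-1.31, 4.45], [0.11, 2.69], [-2.54, 2.54]. Speed limits (rad/s): [2.39, 2.39, 3.01, 3.14, 3.14, 3.14].

## Interface

Orientations are given as a rotation vector (axis times angle).
In Python, from workcell import ctrl gives the robot as it stands.
- The arm moves only by the shell command python3 -m pendant 'ROWS'. ROWS is a JSON object of lists of equal length, an entry for each row: "grip": the opening, from -1 (shut) to 1 (fully open); "linear": the shift along the tool's x, y, z in mm, a list of three; "angular": the turn, a rotation vector about the tool's x, y, z in rad, a list of three. In form: {"grip": [grip, ...], "linear": [[tx, ty, tz], ...], "angular": [[ax, ay, az], ...]}. A call has 1 to 12 rows; each row shifts and turns the commanded pose from where the row before left it, along the tool's axes as they then stand; what a row does not reach is not made up. A row lasts 1/12 s, in which the tool goes at most 41.7 mm and 7.16 degrees, less where a joint would pass 70% of its speed; a pose out of reach is approached as far as the arm can. A call with a gripper value outside its range is refused whole. The fingers move at their own pace and stop on an object; the grip force is fixed at half the most. Time passes only in rows, so rows that do not move let the fingers close. It gives the time, the measured TCP pose, the force, the opening and the grip force at its end, in the units of the state.
- ctrl.get_obs(): the state, without advancing time (a new reading comes with each control period).
- ctrl.get_image(name): name is "scene" or "top"; returns the picture (400x640x3 uint8, red, green, blue); there is no depth.
- ctrl.camera_params(name): a dict with "vfov" (degrees; the focal length in pixels is half the picture's height over the tangent of half this angle, whatever the lens; pixels are square), "cx", "cy" (the principal point, pixels), "R" (3x3) and "t" (3): a world point X has camera coordinates R X + t. Camera axes: x right, y down, z forward; pixel columns grow to the right and rows downward; lengths in mm; the calibration is good to about 2 mm. A picture is of the moment at which its call begins. camera_params takes no time and is no camera call.
- ctrl.close_job(): hands the job in; it is judged then, once.
The state is a dict: "t": time; "qpos": joint angles; "qvel": joint speeds; "joint_torque": joint torques, N m; "ee_pos": TCP position; "orientation": TCP orientation; "ft_force": force on the tool from outside, world axes, zero at the start; "moment": the same for the moment, N m; "width": finger opening in mm; "grasp_force": force on a finger pad.
Only numpy, scipy, OpenCV 4.12 (cv2) and the standard library are available. Lean on these libraries where they do the work, as an engineer would, in place of code of your own. Each camera call takes 0.05 s, during which the arm holds its last target. There are 200 camera calls.

## Task

Slide the thicker sanding sleeve over the sander's upright spindle until it sits fully down on the flange, working in under the raised guard. Then lower the guard all the way, setting it down gently on its stops without ever letting it drop: its worn hinge holds only near wide open, and the guard falls if let go lower down. Leave the other things on the bench where they are.

Things in the scene. Friction and masses are not known exactly. Their poses are not given: they have to be found in the camera images.
- sander: Fixed bench sander: white deck 250 x 250 x 30 mm, from 95 mm in front of the spindle to 155 mm behind. Origin on the spindle axis at bench height; +x points from spindle to guard hinge, y along the hinge, z up. Hinge posts 24 mm wide at x 115, y +/-80 mm; rubber-topped stop posts 18 mm thick, 118 mm high at x -52, y +/-91 mm.
- spindle_foot (a point): Point on the spindle's axis on top of its steel flange (flange 72 mm across, its top 36 mm above the bench): the seated sleeve's underside centre lies here. Same axes as the sander.
- spindle_top (a point): Top of the upright steel spindle, 68 mm above the flange; the spindle is 27 mm in diameter, its uppermost 12 mm tapering to 16 mm.
- guard (a joint): Guard angle: 0 = level, down on its stops; grows as its front rises, to 1.12. Starts near 1.0, held by friction; below about 0.9 it may fall. Aluminium plate 183 x 200 x 5 mm, about 0.75 kg, with 20 mm skirts below; its mid-plane is 121 mm above the bench when down. Raised, its front edge overhangs the spindle: a vertical gripper does not fit there.
- guard_hinge (a point): Middle of the guard's hinge line (runs along the sander's y), 115 mm behind the spindle, 121 mm above the bench.
- guard_handle (a point): Middle of the guard's handle: dark round bar, 14 mm diameter, 110 mm long, parallel to the hinge and 225 mm from it in the plate's plane, on two 10 mm arms at +/-50 mm; 33 mm clear gap between bar and plate edge. Axes turn with the guard: y along the bar, -x away from the hinge, z the plate's outer normal.
- sleeve: The sleeve to fit: the thicker of two brown upright tubes standing on the bench, 54 mm outside, 30 mm bore, 60 mm high. Origin at the centre of its underside, z up along its axis.
- thin_sleeve: The thinner brown tube, 38 mm outside, 20 mm bore (too small for the spindle), 60 mm high; leave it. Origin at the centre of its underside.
- foot_cast: White plaster cast of a small foot, about 182 x 75 x 80 mm, lying sole down, to be left alone. Origin under its middle.
- glue_tin: Closed pale tin with a lid, 80 mm across and 110 mm high, to be left alone. Origin at the centre of its underside.
Mind the look-alikes: they are no part of the job. Leave any purple look-alike of the sleeve alone.

How it is judged (in metres and radians):
On the way, in this order (a step that is already met when the one before it is completed fails the run):
1. the thicker sleeve is fully down on the flange while the guard is still raised (horizontal distance between sleeve and spindle_foot below 0.004 m and z of sleeve in the frame of spindle_foot between -0.004 and 0.004 m and angle between sleeve's own z axis and vertical below 0.07 rad and value of joint guard above 0.7 rad), for 0.2 s.
2. the guard rests on its stops (value of joint guard below 0.02 rad), for 0.2 s.
At the end, for the whole second after the job is handed in: The thicker sleeve stands on the spindle, fully down on the flange (underside within 4 mm of it in height, 4 mm sideways, upright within 0.07 rad) and at rest; the guard is down on its stops (joint below 0.02 rad); the thin sleeve, the foot cast and the tin are where they were (within 30 mm) (horizontal distance between sleeve and spindle_foot below 0.004 m and z of sleeve in the frame of spindle_foot between -0.004 and 0.004 m and angle between sleeve's own z axis and vertical below 0.07 rad and value of joint guard below 0.02 rad and linear speed of sleeve below 0.02 m/s); the robot touches nothing.
It fails at once if the guard drops or slams: it closes faster than 0.6 rad/s within the last 0.06 rad above its stops (value of joint guard below 0.06 rad and velocity of joint guard below -0.6 rad/s).
It fails at once if the guard runs away: it closes faster than 2.5 rad/s anywhere (velocity of joint guard below -2.5 rad/s).
It fails at once if the thin sleeve is moved more than 30 mm (distance of thin_sleeve from where it was at the start of the episode above 0.03 m).
It fails at once if the foot cast is moved more than 30 mm (distance of foot_cast from where it was at the start of the episode above 0.03 m).
It fails at once if the tin is moved more than 30 mm (distance of glue_tin from where it was at the start of the episode above 0.03 m).
It also fails if it takes over 59 s, if anything falls off the work surface, if the arm or the gripper's body presses on something with over 40 N, if the wrist force passes 120 N, or if a joint passes its speed limit or range.

## Working session

There is one attempt and no reset: what is moved stays moved. The work goes in short steps, Python scripts to look and compute and a shell command to move; the robot and the scene stay as the last step left them, time stands still between calls to the robot, and variables do not carry over. Pictures are saved under pics/ and viewed, at most 11 in all, crops included, and the job is handed in when it is done.

```bash
ls; mkdir -p pics; python3 - <<'E'
from workcell import ctrl
import cv2,numpy as np
for n in("scene","top"):
    im=ctrl.get_image(n); cv2.imwrite(f"pics/{n}0.png",im[...,::-1])
    p=ctrl.camera_params(n); print(n,p, -np.array(p["R"]).T@np.array(p["t"]))
print(ctrl.get_obs())
E
```

```text
pics
scene {'vfov': 52.50209783028891, 'cx': 317.8865287000288, 'cy': 201.23918452636428, 'R': array([[-0.8958363 ,  0.44404476,  0.01736559],
       [ 0.33860998,  0.70739119, -0.62043613],
       [-0.28778568, -0.54992904, -0.7840647 ]]), 't': array([ 425.39451769,  -97.59434093, 1277.32124952])} [781.72503452 582.57922207 933.5642163 ]
top {'vfov': 43.52734775296051, 'cx': 321.29945784420767, 'cy': 197.87452241728823, 'R': array([[-0.00684721, -0.99996236, -0.00532823],
       [-0.99369236,  0.0074005 , -0.11189604],
       [ 0.11193126,  0.00452844, -0.99370563]]), 't': array([  41.50665351,  509.41395137, 1216.88213048])} [ 370.27780084   32.22459252 1266.44519086]
{'t': 0.1, 'qpos': array([-1.14499846e+00,  4.23814485e-01,  1.63059793e+00, -2.50296452e-05,
        1.08858011e+00, -1.89982478e-02]), 'qvel': array([ 0.00175527, -0.00149283, -0.00106221,  0.00023774,  0.00062833,
       -0.00026713]), 'joint_torque': array([-1.12149448e-04, -5.45613849e+01, -2.74324179e+01,  6.44989195e-02,
        1.87809271e-02, -3.17192553e-05]), 'ee_pos': array([ 268.73440668, -563.7264821 ,  221.95431034]), 'orientation': array([-3.06288243e+00, -6.92655114e-01,  4.78074382e-04]), 'ft_force': array([-0.57058698, -0.53093977,  0.69921777]), 'moment': array([ 0.02411435,  0.00836561, -0.01195456]), 'grasp_force': 0.0, 'width': 87.62248865358337}
```

View pics/scene0.png

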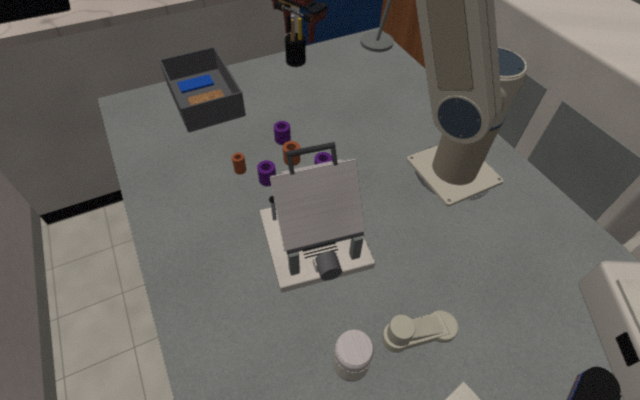

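View pics/top0.png

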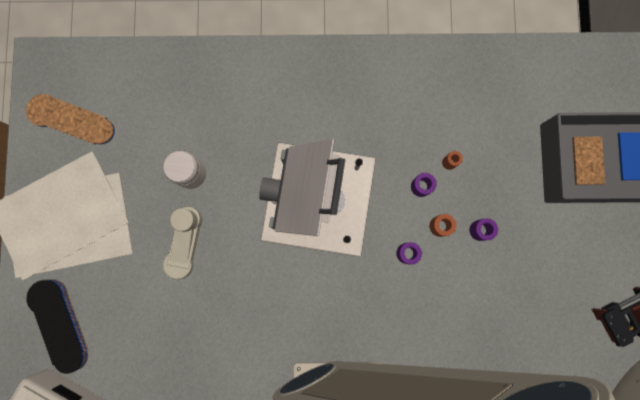

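The scene shows the sander with its guard raised, hinge on the world +y side, and the front facing -y. Candidates in the top view are brown (444,225), brown (454,160) and purple (424,184), (486,230), (410,253). The larger brown one at (444,225) fits "thicker brown tube". I'll confirm it in a crop and measure.

```bash
cat > h.py <<'E'
from workcell import ctrl
import cv2,numpy as np
P={n:ctrl.camera_params(n) for n in("scene","top")}
def f(n): return 200/np.tan(np.radians(P[n]["vfov"])/2)
def ray(n,u,v):
    p=P[n];R=np.array(p["R"]);t=np.array(p["t"])
    d=R.T@np.array([(u-p["cx"])/f(n),(v-p["cy"])/f(n),1]);return -R.T@t,d
def plane(n,uv,z):
    c,d=ray(n,*uv);return c+d*(z-c[2])/d[2]
def proj(n,X):
    p=P[n];x=np.array(p["R"])@np.array(X)+np.array(p["t"]);return f(n)*x[:2]/x[2]+[p["cx"],p["cy"]]
def tri(a,b):
    A=[];B=[]
    (c1,d1),(c2,d2)=ray("top",*a),ray("scene",*b)
    s=np.linalg.lstsq(np.c_[d1,-d2],c2-c1,rcond=None)[0]
    p,q=c1+s[0]*d1,c2+s[1]*d2;return (p+q)/2,np.linalg.norm(p-q)
E
python3 - <<'E'
from h import *
np.set_printoptions(precision=1,suppress=True)
for n,r in(("top",(390,510,120,270)),("scene",(220,310,130,190))):
    im=cv2.imread(f"pics/{n}0.png");hsv=cv2.cvtColor(im,cv2.COLOR_BGR2HSV)
    m=cv2.inRange(hsv,(0,110,60),(18,255,255));M=np.zeros_like(m);M[r[2]:r[3],r[0]:r[1]]=m[r[2]:r[3],r[0]:r[1]]
    for c in cv2.findContours(M,cv2.RETR_EXTERNAL,cv2.CHAIN_APPROX_NONE)[0]:
        if len(c)<15:continue
        (u,v),a,_=e=cv2.fitEllipse(c);print(n,u,v,a,cv2.boundingRect(c),plane(n,(u,v),60),plane(n,(u,v),30))
t=cv2.imread("pics/top0.png")[130:265,250:510];s=cv2.imread("pics/scene0.png")[110:290,220:400]
cv2.imwrite("pics/c1.png",cv2.resize(t,None,fx=3,fy=3,interpolation=cv2.INTER_CUBIC))
cv2.imwrite("pics/c2.png",cv2.resize(s,(600,600),interpolation=cv2.INTER_CUBIC))
# deck outline
im=cv2.imread("pics/top0.png");hsv=cv2.cvtColor(im,cv2.COLOR_BGR2HSV);m=cv2.inRange(hsv,(0,0,150),(180,50,255));M=np.zeros_like(m);M[135:265,255:385]=m[135:265,255:385]
pts=cv2.findNonZero(M);hull=cv2.convexHull(pts);ap=cv2.approxPolyDP(hull,4,True)[:,0];print(ap);print([plane("top",p,30) for p in ap])
E
```

```text
top 442.78863525390625 224.94601440429688 (20.886388778686523, 25.63433074951172) (430, 214, 26, 22) [ 438.5 -254.1   60. ] [ 440.2 -261.2   30. ]
top 452.1333923339844 159.70986938476562 (14.036745071411133, 20.41900634765625) (443, 151, 19, 18) [ 597.5 -282.3   60. ] [ 603.2 -290.1   30. ]
scene 295.94964599609375 159.47354125976562 (6.144598960876465, 8.479438781738281) (293, 156, 7, 9) [ 449.6 -201.    60. ] [ 438.1 -227.9   30. ]
scene 238.51614379882812 162.54722595214844 (11.425291061401367, 22.058677673339844) (232, 153, 14, 21) [ 608.1 -262.3   60. ] [ 602.1 -291.3   30. ]
scene 290.94415283203125 152.11070251464844 (15.645030975341797, 24.68708610534668) (283, 141, 17, 23) [ 450.4 -235.7   60. ] [ 439.  -263.8   30. ]
[[374 158]
 [360 255]
 [261 239]
 [278 143]
 [333 139]]
[array([609.1, -94.8,  30. ]), array([367.9, -56. ,  30. ]), array([408.7, 187.1,  30. ]), array([649.3, 145.8,  30. ]), array([658.4,   7.4,  30. ])]
```

View pics/c1.png

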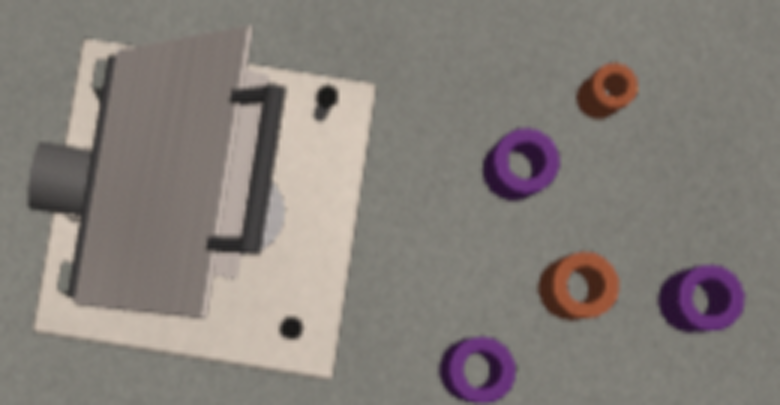

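View pics/c2.png

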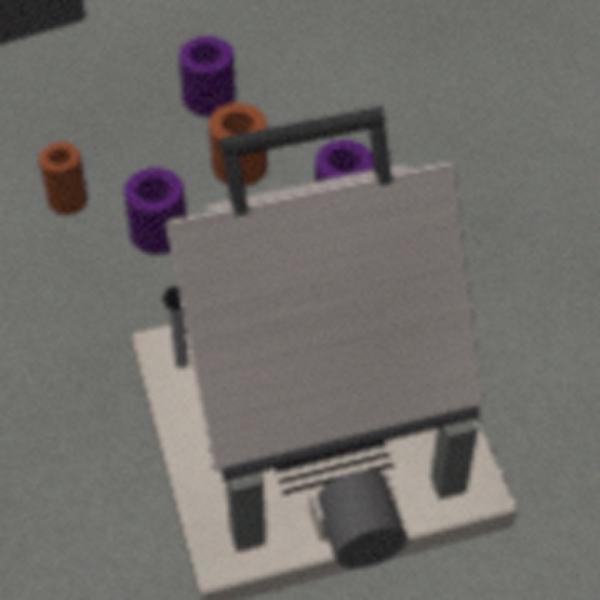

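The crop confirms the thick brown tube, at top-view pixel (444,225): the larger ring and not purple. The thin brown one is at (454,160). Stop-post tops are near (359,162) and (347,239). Next I'll refine the sander and sleeve poses.

```bash
python3 - <<'E'
from h import *
from scipy.spatial.transform import Rotation as Ro
np.set_printoptions(precision=1,suppress=True)
im=cv2.imread("pics/top0.png");k=4
big=cv2.resize(im,None,fx=k,fy=k,interpolation=cv2.INTER_CUBIC)
hsv=cv2.cvtColor(big,cv2.COLOR_BGR2HSV)
un=lambda p:(np.array(p,float)+.5)/k-.5
def box(m,a,b,c,d):
    M=np.zeros_like(m);M[c*k:d*k,a*k:b*k]=m[c*k:d*k,a*k:b*k];return M
# deck
M=box(cv2.inRange(hsv,(0,0,150),(180,60,255)),255,385,141,265)
c=max(cv2.findContours(M,cv2.RETR_EXTERNAL,cv2.CHAIN_APPROX_NONE)[0],key=cv2.contourArea)
h=cv2.convexHull(c)[:,0];W=np.array([plane("top",un(p),30)[:2] for p in h],np.float32)
print("deck",cv2.minAreaRect(W));B=cv2.boxPoints(cv2.minAreaRect(W));print(B)
# post tops
m=cv2.inRange(hsv,(0,0,0),(180,255,55));q=[]
for r in((350,370,152,172),(338,356,230,248)):
    M=box(m,*r);c=max(cv2.findContours(M,0,1)[0],key=cv2.contourArea);(u,v),a,_=cv2.fitEllipse(c);uv=un((u,v));q.append(plane("top",uv,118));print("post",uv,np.array(a)/k,q[-1])
q=np.array(q);d=q[0]-q[1];print("gap",np.linalg.norm(d));d/=np.linalg.norm(d);ax=np.array([-d[1],d[0],0])
print("axis deg",np.degrees(np.arctan2(ax[1],ax[0])),"spindle",q.mean(0)+52*ax)
# sleeve
for r in((425,462,208,242),(440,466,148,172)):
    b=box(cv2.inRange(hsv,(0,90,40),(18,255,255)),*r);vv=hsv[...,2][b>0];th=cv2.threshold(vv.reshape(-1,1),0,255,cv2.THRESH_OTSU)[0]
    M=cv2.morphologyEx(b*(hsv[...,2]>th),cv2.MORPH_OPEN,np.ones((3,3)));c=max(cv2.findContours(M,0,1)[0],key=cv2.contourArea);c=cv2.convexHull(c)
    (u,v),rad=cv2.minEnclosingCircle(c);e=cv2.fitEllipse(c);print("sleeve",th,un((u,v)),2*rad/k,un(e[0]),np.array(e[1])/k,plane("top",un(e[0]),60), "scale px/mm",f("top")/1206)
# handle
print("orient",Ro.from_rotvec(ctrl.get_obs()["orientation"]).as_matrix())
for a in((265/3*0+250+273/3-.3,130+90/3),(250+253/3,130+247/3)):print("handle@310",plane("top",a,310))
print(tri((250+273/3,130+90/3),(220+232*.3,110+145*.3)),tri((250+253/3,130+247/3),(220+378*.3,110+117*.3)))
E
```

```text
deck ((521.3406372070312, 43.17821502685547), (249.83204650878906, 274.32763671875), 80.46680450439453)
[[ 365.4  -57.3]
 [ 635.9 -102.7]
 [ 677.3  143.7]
 [ 406.8  189.1]]
post [358.4 162.2] [5.1 6.9] [582.4 -49.3 118. ]
post [346.6 239. ] [5.5 5.7] [404.7 -19.7 118. ]
gap 180.10598420292408
axis deg 80.52141677229861 spindle [502.1  16.8 118. ]
sleeve 111.0 [444.9 224.3] 22.710905075073242 [444.9 224.5] [21.5 22.5] [ 439.5 -259.2   60. ] scale px/mm 0.41538686614021747
sleeve 106.0 [454.5 158. ] 15.659578323364258 [454.7 158. ] [14.6 15.4] [ 601.7 -288.6   60. ] scale px/mm 0.41538686614021747
orient [[ 0.9  0.4 -0. ]
 [ 0.4 -0.9  0. ]
 [ 0.  -0.  -1. ]]
handle@310 [551.6  -1.5 310. ]
handle@310 [450.   11.8 310. ]
(array([550.4,  -1.3, 308.7]), np.float64(3.3266491871973014)) (array([449.5,  12.3, 303.9]), np.float64(2.2573571346659618))
```

```bash
python3 -m pendant '{"grip":[1,1,1,1,1,1,1,1],"linear":[[0,0,0],[0,0,0],[0,0,0],[0,0,0],[0,0,0],[0,0,0],[0,0,0],[0,0,0]],"angular":[[0,0,-0.12],[0,0,-0.12],[0,0,-0.12],[0,0,-0.12],[0,0,-0.12],[0,0,-0.12],[0,0,-0.12],[0,0,-0.12]]}'
python3 -m pendant '{"grip":[1,1,1,1,1,1,1],"linear":[[0,0,0],[0,0,0],[0,0,0],[0,0,0],[0,0,0],[0,0,0],[0,0,0]],"angular":[[0,0.1047,0],[0,0.1047,0],[0,0.1047,0],[0,0.1047,0],[0,0.1047,0],[0,0,0],[0,0,0]]}'
cat >> h.py <<'E'
from scipy.spatial.transform import Rotation as Ro
np.set_printoptions(precision=2,suppress=True)
AX=np.array([np.cos(np.radians(80.5)),np.sin(np.radians(80.5)),0]);PY=np.array([AX[1],-AX[0],0])
def st():
    o=ctrl.get_obs();R=Ro.from_rotvec(o["orientation"]).as_matrix();tcp=o["ee_pos"];gp=tcp-19*R[:,2]
    print("t",o["t"],"q",o["qpos"],"\ntcp",tcp,"gp",gp,"F",o["ft_force"],"w",o["width"],o["grasp_force"]);print(R);return R,tcp,gp
def togp(T):
    R,t,g=st();print("to gp",T,": tool delta",R.T@(np.array(T)-g))
E
python3 -c "
from h import *
togp([439.5,-259.2,180]);togp([439.5,-259.2,54])"
```

```text
t: 0.77
ee_pos: [268.8, -563.8, 222.2]
orientation: [-2.391, -2.036, -0.0]
ft_force: [-0.0, 0.1, 0.3]
width: 88.1
grasp_force: 0.0
t: 1.35
ee_pos: [268.3, -564.5, 220.6]
orientation: [-2.099, -1.774, -0.561]
ft_force: [-0.0, 0.1, 0.1]
width: 87.6
grasp_force: 0.0
t 1.35 q [-1.26  0.66  1.33  0.23  1.62 -1.14] 
tcp [ 268.29 -564.47  220.6 ] gp [ 266.73 -573.85  237.05] F [-0.05  0.13  0.08] w 87.61398418362472 0.0
[[ 0.14  0.99  0.08]
 [ 0.85 -0.17  0.49]
 [ 0.5  -0.   -0.87]]
to gp [439.5, -259.2, 180] : tool delta [265.11 118.07 218.82]
t 1.35 q [-1.26  0.66  1.33  0.23  1.62 -1.14] 
tcp [ 268.29 -564.47  220.6 ] gp [ 266.73 -573.85  237.05] F [-0.05  0.13  0.08] w 87.61398418362472 0.0
[[ 0.14  0.99  0.08]
 [ 0.85 -0.17  0.49]
 [ 0.5  -0.   -0.87]]
to gp [439.5, -259.2, 54] : tool delta [202.09 118.26 327.92]
```

```bash
python3 -m pendant '{"grip":[1,1,1,1,1,1,1,1,1,1,1,1],"linear":[[22,9.8,18.2],[22,9.8,18.2],[22,9.8,18.2],[22,9.8,18.2],[22,9.8,18.2],[22,9.8,18.2],[22,9.8,18.2],[22,9.8,18.2],[22,9.8,18.2],[22,9.8,18.2],[22,9.8,18.2],[22,9.8,18.2]],"angular":[[0,0,0],[0,0,0],[0,0,0],[0,0,0],[0,0,0],[0,0,0],[0,0,0],[0,0,0],[0,0,0],[0,0,0],[0,0,0],[0,0,0]]}'
python3 -m pendant '{"grip":[1,1],"linear":[[0,0,0],[0,0,0]],"angular":[[0,0,0],[0,0,0]]}'
python3 -c "
from h import *
togp([439.5,-259.2,54])
im=ctrl.get_image('top')[100:300,360:560,::-1];im2=ctrl.get_image('scene')[0:200,200:400,::-1]
cv2.imwrite('pics/d1.png',cv2.resize(np.hstack([im,im2]),(800,400)))"
```

```text
t: 2.35
ee_pos: [441.1, -248.4, 166.2]
orientation: [-2.1, -1.78, -0.56]
ft_force: [0.3, -0.2, -0.1]
width: 88.1
grasp_force: 0.0
t: 2.52
ee_pos: [440.8, -248.6, 166.2]
orientation: [-2.096, -1.781, -0.56]
ft_force: [-0.2, -0.2, 0.6]
width: 87.6
grasp_force: 0.0
t 2.5167 q [-0.79  0.48  1.8   0.45  1.21 -0.86] 
tcp [ 440.76 -248.58  166.16] gp [ 439.21 -257.91  182.64] F [-0.24 -0.21  0.56] w 87.64804341581643 0.0
[[ 0.14  0.99  0.08]
 [ 0.86 -0.16  0.49]
 [ 0.5   0.   -0.87]]
to gp [439.5, -259.2, 54] : tool delta [-65.11   0.37 110.96]
```

View pics/d1.png

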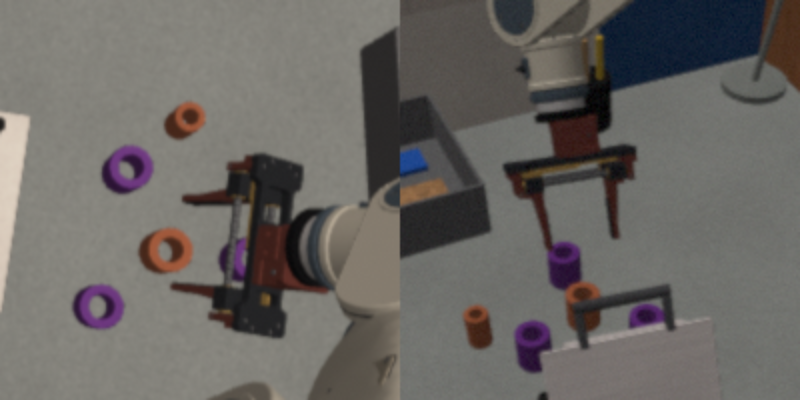

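The top view shows the gripper open and straddling the orange sleeve's line, with the body wide along the closing direction as assumed. I'll descend and grasp.

```bash
python3 -m pendant '{"grip":[1,1,1,1,1,1,1,1],"linear":[[-9.3,0.05,15.8],[-9.3,0.05,15.8],[-9.3,0.05,15.8],[-9.3,0.05,15.8],[-9.3,0.05,15.8],[-9.3,0.05,15.8],[-9.3,0.05,15.8],[0,0,0]],"angular":[[0,0,0],[0,0,0],[0,0,0],[0,0,0],[0,0,0],[0,0,0],[0,0,0],[0,0,0]]}'
python3 -m pendant '{"grip":[0,-1,-1,-1,-1,-1,-1,-1],"linear":[[0,0,0],[0,0,0],[0,0,0],[0,0,0],[0,0,0],[0,0,0],[0,0,0],[0,0,0]],"angular":[[0,0,0],[0,0,0],[0,0,0],[0,0,0],[0,0,0],[0,0,0],[0,0,0],[0,0,0]]}'
python3 -c "
from h import *
togp([439.5,-259.2,134])"
```

```text
t: 3.28
ee_pos: [439.3, -251.8, 34.9]
orientation: [-2.098, -1.772, -0.561]
ft_force: [-0.5, 0.9, 0.3]
width: 88.0
grasp_force: 0.0
t: 3.95
ee_pos: [441.3, -251.9, 37.9]
orientation: [-2.098, -1.777, -0.563]
ft_force: [-0.7, -2.1, 5.8]
width: 53.9
grasp_force: 30.0
t 3.95 q [-0.79  0.69  1.83  0.5   1.01 -0.98] 
tcp [ 441.26 -251.91   37.89] gp [ 439.68 -261.27   54.35] F [-0.75 -2.1   5.83] w 53.879602090185436 30.001654573716223
[[ 0.14  0.99  0.08]
 [ 0.85 -0.17  0.49]
 [ 0.5   0.   -0.87]]
to gp [439.5, -259.2, 134] : tool delta [ 41.54  -0.44 -68.  ]
```

```bash
python3 -m pendant '{"grip":[-1,-1,-1,-1,-1,-1,-1,-1,-1,-1],"linear":[[7.6,0,-13.1],[7.6,0,-13.1],[7.6,0,-13.1],[7.6,0,-13.1],[7.6,0,-13.1],[7.6,0,-13.1],[7.6,0,-13.1],[7.6,0,-13.1],[0,0,0],[0,0,0]],"angular":[[0,0,0],[0,0,0],[0,0,0],[0,0,0],[0,0,0],[0,0,0],[0,0,0],[0,0,0],[0,0,0],[0,0,0]]}'
python3 - <<'E'
from h import *
R,t,g=st()
k=4;im=ctrl.get_image("top")[...,::-1];cv2.imwrite("pics/top2.png",im);s=ctrl.get_image("scene")[...,::-1]
big=cv2.resize(im,None,fx=k,fy=k,interpolation=cv2.INTER_CUBIC);hsv=cv2.cvtColor(big,cv2.COLOR_BGR2HSV)
u0,v0=proj("top",g+[0,0,6]);print(u0,v0)
M=np.zeros(hsv.shape[:2],np.uint8);a,b=int((v0-25)*k),int((u0-25)*k);sub=hsv[a:a+50*k,b:b+50*k]
m=cv2.inRange(sub,(3,110,105),(18,255,255));M[a:a+50*k,b:b+50*k]=m
c=max(cv2.findContours(M,0,1)[0],key=cv2.contourArea);e=cv2.fitEllipse(cv2.convexHull(c));uv=(np.array(e[0])+.5)/k-.5
print(uv,np.array(e[1])/k,"ring",plane("top",uv,g[2]+6),"gp",g)
x,y=proj("scene",g);x,y=int(x),int(y)
A=cv2.resize(im[int(v0)-30:int(v0)+30,int(u0)-30:int(u0)+30],(390,390),interpolation=2);B=cv2.resize(s[y-30:y+30,x-30:x+30],(390,390),interpolation=2)
cv2.imwrite("pics/e1.png",np.hstack([A,B]))
togp([503.2-38*AX[0]*0,16.3,175])
E
```

```text
t: 4.78
ee_pos: [441.2, -251.5, 158.8]
orientation: [-2.099, -1.778, -0.562]
ft_force: [0.3, -0.6, 0.0]
width: 53.9
grasp_force: 30.0
t 4.7833 q [-0.79  0.5   1.8   0.45  1.2  -0.87] 
tcp [ 441.19 -251.55  158.81] gp [ 439.6  -260.89  175.28] F [ 0.31 -0.58  0.01] w 53.9304366862661 29.998858678154647
[[ 0.14  0.99  0.08]
 [ 0.85 -0.17  0.49]
 [ 0.5   0.   -0.87]]
459.10768969956297 221.13616437432407
[457.94 221.31] [23.89 25.18] ring [ 439.24 -258.36  181.28] gp [ 439.6  -260.89  175.28]
t 4.8833 q [-0.79  0.5   1.8   0.45  1.2  -0.87] 
tcp [ 440.59 -250.93  157.68] gp [ 439.04 -260.31  174.14] F [-1.07  0.18 -0.37] w 54.28659588999953 29.9989520246163
[[ 0.14  0.99  0.08]
 [ 0.85 -0.17  0.49]
 [ 0.5  -0.   -0.87]]
to gp [np.float64(503.2), 16.3, 175] : tool delta [245.84  17.61 141.01]
```

View pics/e1.png

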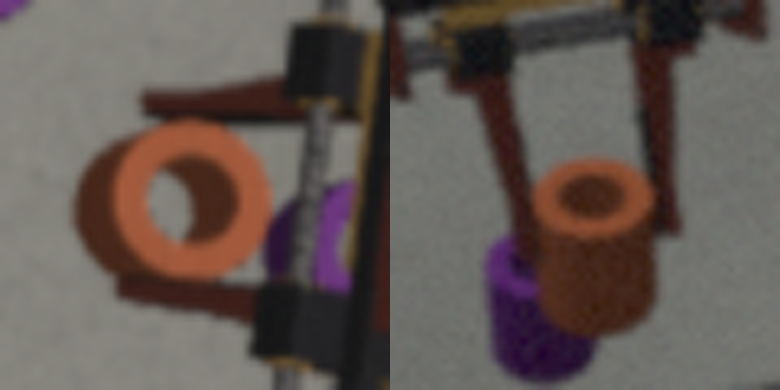

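The top crop shows the sleeve upright in the grip, with its ring centre about 2 mm ahead of the grasp point. Moving in under the guard.

```bash
python3 -m pendant '{"grip":[-1,-1,-1,-1,-1,-1,-1,-1,-1,-1,-1],"linear":[[20.3,1.5,11.7],[20.3,1.5,11.7],[20.3,1.5,11.7],[20.3,1.5,11.7],[20.3,1.5,11.7],[20.3,1.5,11.7],[20.3,1.5,11.7],[20.3,1.5,11.7],[20.3,1.5,11.7],[20.3,1.5,11.7],[0,0,0]],"angular":[[0,0,0],[0,0,0],[0,0,0],[0,0,0],[0,0,0],[0,0,0],[0,0,0],[0,0,0],[0,0,0],[0,0,0],[0,0,0]]}'
python3 - <<'E'
from h import *
im=ctrl.get_image("top")[...,::-1];s=ctrl.get_image("scene")[...,::-1]
A=cv2.resize(im[110:270,260:420],(400,400),interpolation=2);B=cv2.resize(s[90:290,220:420],(400,400),interpolation=2)
cv2.imwrite("pics/f1.png",np.hstack([A,B]))
togp([503.4,14,175])
E
```

```text
t: 5.8
ee_pos: [493.5, -19.4, 157.5]
orientation: [-2.094, -1.776, -0.56]
ft_force: [0.3, 0.4, -1.4]
width: 53.9
grasp_force: 30.0
t 5.9 q [-0.38  0.4   1.98  0.62  0.99 -0.63] 
tcp [493.8  -22.   157.62] gp [492.27 -31.37 174.08] F [ 0.08  0.5  -0.19] w 54.19755956293626 29.99897764530033
[[ 0.14  0.99  0.08]
 [ 0.85 -0.16  0.49]
 [ 0.5  -0.   -0.87]]
to gp [503.4, 14, 175] : tool delta [40.81  3.57 22.48]
```

View pics/f1.png

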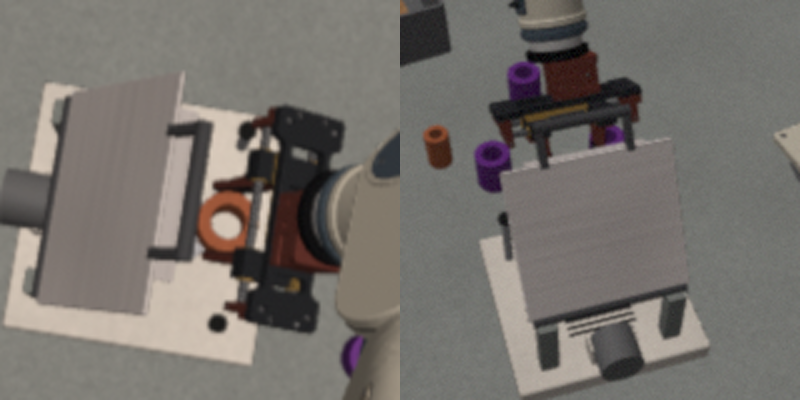

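Clear path: in the top crop the ring is at (226,222), square to the handle, with the guard well clear. Advance, then begin descending.

```bash
python3 -m pendant '{"grip":[-1,-1,-1,-1,-1,-1],"linear":[[10.2,0.85,5.6],[10.2,0.85,5.6],[10.2,0.85,5.6],[10.2,0.85,5.6],[0,0,0],[0,0,0]],"angular":[[0,0,0],[0,0,0],[0,0,0],[0,0,0],[0,0,0],[0,0,0]]}'
python3 -c "
from h import *
for i in range(3): ctrl.get_image('top');togp([503.4,14,175])"|grep -v '^ \|\[\['
python3 -m pendant '{"grip":[-1,-1,-1,-1,-1,-1],"linear":[[-2.5,0,4.35],[-2.5,0,4.35],[-2.5,0,4.35],[-2.5,0,4.35],[0,0,0],[0,0,0]],"angular":[[0,0,0],[0,0,0],[0,0,0],[0,0,0],[0,0,0],[0,0,0]]}'
python3 -c "
from h import *
togp([503.4,14,90.4])"
```

```text
t: 6.4
ee_pos: [505.4, 23.4, 159.5]
orientation: [-2.097, -1.777, -0.562]
ft_force: [0.0, 0.5, -1.2]
width: 54.4
grasp_force: 30.0
t 6.45 q [-0.29  0.4   1.98  0.66  0.95 -0.56] 
tcp [505.47  22.95 159.48] gp [503.91  13.59 175.93] F [ 0.66  0.59 -1.25] w 54.01278829697663 29.998935274779797
to gp [503.4, 14, 175] : tool delta [-0.19 -0.57  0.97]
t 6.5 q [-0.29  0.4   1.98  0.66  0.95 -0.56] 
tcp [505.51  22.65 159.49] gp [503.94  13.29 175.95] F [-0.04 -0.17 -0.52] w 54.62263305019269 29.998934464529157
to gp [503.4, 14, 175] : tool delta [ 0.05 -0.65  1.13]
t 6.55 q [-0.29  0.4   1.98  0.66  0.95 -0.56] 
tcp [505.5   22.46 159.49] gp [503.93  13.1  175.94] F [-0.13  0.02 -0.11] w 54.25416529582452 29.998962795361876
to gp [503.4, 14, 175] : tool delta [ 0.22 -0.67  1.22]
t: 7.05
ee_pos: [505.2, 22.7, 138.9]
orientation: [-2.098, -1.775, -0.561]
ft_force: [0.7, -0.4, -1.7]
width: 54.1
grasp_force: 30.0
t 7.05 q [-0.29  0.43  1.99  0.68  0.91 -0.6 ] 
tcp [505.2   22.7  138.85] gp [503.65  13.33 155.3 ] F [ 0.74 -0.44 -1.75] w 54.05031381453688 29.99897955916822
[[ 0.14  0.99  0.08]
 [ 0.85 -0.17  0.49]
 [ 0.5  -0.   -0.87]]
to gp [503.4, 14, 90.4] : tool delta [-31.92  -0.28  56.52]
```

```bash
python3 -m pendant '{"grip":[-1,-1,-1,-1,-1],"linear":[[-1.3,0,2.2],[-1.3,0,2.2],[-1.3,0,2.2],[0,0,0],[0,0,0]],"angular":[[0,0,0],[0,0,0],[0,0,0],[0,0,0],[0,0,0]]}'
python3 -m pendant '{"grip":[-1,-1,-1,-1,-1],"linear":[[-1.3,0,2.2],[-1.3,0,2.2],[-1.3,0,2.2],[0,0,0],[0,0,0]],"angular":[[0,0,0],[0,0,0],[0,0,0],[0,0,0],[0,0,0]]}'
python3 -c "
from h import *
st();print(ctrl.get_obs()['moment'])"
```

```text
t: 7.47
ee_pos: [505.4, 22.7, 131.6]
orientation: [-2.098, -1.776, -0.562]
ft_force: [0.5, 0.2, -1.1]
width: 54.1
grasp_force: 30.0
t: 7.88
ee_pos: [505.3, 22.6, 123.9]
orientation: [-2.098, -1.775, -0.562]
ft_force: [-0.3, -0.0, -0.7]
width: 54.1
grasp_force: 30.0
t 7.8833 q [-0.29  0.46  2.    0.69  0.89 -0.63] 
tcp [505.34  22.58 123.86] gp [503.77  13.21 140.31] F [-0.32 -0.02 -0.67] w 54.140748014914074 29.998839385807514
[[ 0.14  0.99  0.08]
 [ 0.85 -0.17  0.49]
 [ 0.5  -0.   -0.87]]
[-0.3  -0.01  0.01]
```

```bash
python3 -m pendant '{"grip":[-1,-1,-1,-1,-1,-1,-1],"linear":[[-2.5,0,4.35],[-2.5,0,4.35],[-2.5,0,4.35],[-2.5,0,4.35],[0,0,0],[0,0,0],[0,0,0]],"angular":[[0,0,0],[0,0,0],[0,0,0],[0,0,0],[0,0,0],[0,0,0],[0,0,0]]}'
python3 -m pendant '{"grip":[-1,-1,-1,-1,-1,-1,-1],"linear":[[-2.5,0,4.35],[-2.5,0,4.35],[-2.5,0,4.35],[-2.5,0,4.35],[-2.5,0,4.35],[0,0,0],[0,0,0]],"angular":[[0,0,0],[0,0,0],[0,0,0],[0,0,0],[0,0,0],[0,0,0],[0,0,0]]}'
python3 -c "
from h import *
togp([503.4,14,90.4]);print(ctrl.get_obs()['moment'])"
```

```text
t: 8.47
ee_pos: [505.5, 22.6, 103.9]
orientation: [-2.098, -1.776, -0.562]
ft_force: [0.0, -0.1, -1.4]
width: 54.3
grasp_force: 30.0
t: 9.05
ee_pos: [505.2, 22.7, 78.5]
orientation: [-2.098, -1.775, -0.561]
ft_force: [-0.2, -0.1, 0.4]
width: 53.9
grasp_force: 30.0
t 9.05 q [-0.29  0.55  2.01  0.75  0.81 -0.71] 
tcp [505.24  22.7   78.47] gp [503.68  13.33  94.93] F [-0.16 -0.09  0.35] w 53.85731211371692 29.99898409936577
[[ 0.14  0.99  0.08]
 [ 0.85 -0.17  0.49]
 [ 0.5  -0.   -0.87]]
to gp [503.4, 14, 90.4] : tool delta [-1.73 -0.39  4.23]
[-0.34 -0.01  0.02]
```

```bash
python3 -m pendant '{"grip":[-1,-1,-1,-1,-1],"linear":[[-0.65,0,1.13],[-0.65,0,1.13],[-0.65,0,1.13],[0,0,0],[0,0,0]],"angular":[[0,0,0],[0,0,0],[0,0,0],[0,0,0],[0,0,0]]}'
python3 -m pendant '{"grip":[-1,-1,-1],"linear":[[-0.5,0,0.87],[0,0,0],[0,0,0]],"angular":[[0,0,0],[0,0,0],[0,0,0]]}'
python3 -c "
from h import *
togp([503.4,14,90.4]);print(ctrl.get_obs()['moment'])"
```

```text
t: 9.47
ee_pos: [505.5, 22.6, 75.0]
orientation: [-2.098, -1.776, -0.562]
ft_force: [-0.4, 0.3, 0.2]
width: 54.3
grasp_force: 30.0
t: 9.72
ee_pos: [505.5, 22.6, 74.0]
orientation: [-2.098, -1.776, -0.562]
ft_force: [-0.2, 0.0, -0.7]
width: 53.7
grasp_force: 30.0
t 9.7167 q [-0.29  0.56  2.01  0.76  0.81 -0.72] 
tcp [505.49  22.64  74.02] gp [503.92  13.27  90.48] F [-0.17  0.04 -0.72] w 53.73214848841238 29.99897268600762
[[ 0.14  0.99  0.08]
 [ 0.85 -0.17  0.49]
 [ 0.5   0.   -0.87]]
to gp [503.4, 14, 90.4] : tool delta [ 0.51 -0.63  0.39]
[-0.3   0.    0.02]
```

Nearly there; step down until there is contact.

```bash
python3 -m pendant '{"grip":[-1,-1,-1],"linear":[[-0.5,0,0.87],[0,0,0],[0,0,0]],"angular":[[0,0,0],[0,0,0],[0,0,0]]}'
python3 -m pendant '{"grip":[-1,-1,-1],"linear":[[-0.4,0,0.7],[0,0,0],[0,0,0]],"angular":[[0,0,0],[0,0,0],[0,0,0]]}'
```

```text
t: 9.97
ee_pos: [505.5, 22.7, 73.9]
orientation: [-2.097, -1.776, -0.563]
ft_force: [-2.9, -1.2, 9.8]
width: 54.3
grasp_force: 30.0
t: 10.22
ee_pos: [505.6, 22.7, 73.8]
orientation: [-2.097, -1.776, -0.564]
ft_force: [-6.8, -5.2, 18.5]
width: 54.1
grasp_force: 30.0
```

```bash
python3 -m pendant '{"grip":[-0.2,0.4,1,1,1,1],"linear":[[0,0,0],[0,0,0],[0,0,0],[0,0,0],[0,0,0],[0,0,0]],"angular":[[0,0,0],[0,0,0],[0,0,0],[0,0,0],[0,0,0],[0,0,0]]}'
python3 -m pendant '{"grip":[1,1,1,1,1,1,1,1,1,1],"linear":[[0,0,-5],[0,0,-10],[0,0,-15],[-8,0,-15],[-8,0,-20],[-8,0,-20],[-8,0,-20],[-8,0,-20],[0,0,0],[0,0,0]],"angular":[[0,0,0],[0,0,0],[0,0,0],[0,0,0],[0,0,0],[0,0,0],[0,0,0],[0,0,0],[0,0,0],[0,0,0]]}'
python3 - <<'E'
from h import *
st()
im=ctrl.get_image("top")[...,::-1];s=ctrl.get_image("scene")[...,::-1];cv2.imwrite("pics/top3.png",im);cv2.imwrite("pics/scene3.png",s)
A=cv2.resize(im[120:270,270:420],(400,400),interpolation=2);B=cv2.resize(s[90:290,220:420],(400,400),interpolation=2)
cv2.imwrite("pics/g1.png",np.hstack([A,B]))
E
```

```text
t: 10.72
ee_pos: [505.5, 22.7, 72.0]
orientation: [-2.098, -1.776, -0.562]
ft_force: [-0.2, 0.4, 0.4]
width: 84.0
grasp_force: 0.0
t: 11.55
ee_pos: [489.9, -74.2, 161.4]
orientation: [-2.101, -1.776, -0.564]
ft_force: [-0.3, 0.1, -0.4]
width: 88.0
grasp_force: 0.0
t 11.55 q [-0.48  0.42  1.94  0.58  1.04 -0.68] 
tcp [489.92 -74.21 161.44] gp [488.3  -83.56 177.9 ] F [-0.26  0.11 -0.44] w 88.01885335247862 0.0
[[ 0.14  0.99  0.09]
 [ 0.85 -0.17  0.49]
 [ 0.5   0.   -0.87]]
```

View pics/g1.png

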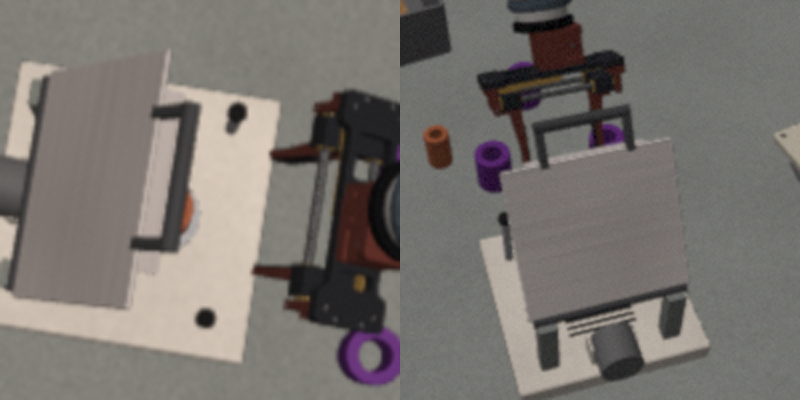

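The sleeve stays on the spindle, visible as an orange sliver at (188,215) in the top crop. The grasp point stopped 54 mm above the flange height, so it is seated. Now I'll go up and reorient for the handle.

```bash
python3 -m pendant '{"grip":[0.2,0.2,0.2,0.2,0.2,0.2,0.2,0.2,0.2],"linear":[[12.8,0,-22.3],[12.8,0,-22.3],[12.8,0,-22.3],[12.8,0,-22.3],[12.8,0,-22.3],[12.8,0,-22.3],[12.8,0,-22.3],[12.8,0,-22.3],[0,0,0]],"angular":[[0,0,0],[0,0,0],[0,0,0],[0,0,0],[0,0,0],[0,0,0],[0,0,0],[0,0,0],[0,0,0]]}'
python3 -m pendant '{"grip":[0.2,0.2,0.2,0.2,0.2,0.2],"linear":[[0,0,0],[0,0,0],[0,0,0],[0,0,0],[0,0,0],[0,0,0]],"angular":[[0,-0.1047,0],[0,-0.1047,0],[0,-0.1047,0],[0,-0.1047,0],[0,-0.1047,0],[0,0,0]]}'
python3 -m pendant '{"grip":[0.2,0.2,0.2,0.2,0.2,0.2,0.2,0.2,0.2,0.2,0.2,0.2],"linear":[[0,0,0],[0,0,0],[0,0,0],[0,0,0],[0,0,0],[0,0,0],[0,0,0],[0,0,0],[0,0,0],[0,0,0],[0,0,0],[0,0,0]],"angular":[[0,0,-0.12],[0,0,-0.12],[0,0,-0.12],[0,0,-0.12],[0,0,-0.12],[0,0,-0.12],[0,0,-0.12],[0,0,-0.12],[0,0,-0.12],[0,0,-0.12],[0,0,-0.12],[0,0,-0.12]]}'
python3 -c "
from h import *
R,t,g=st()
y=R[:,1];print('yaw err',np.arctan2(y[1],y[0])-np.radians(80.5))
togp([501.3,5.2,380]);togp([501.3,5.2,310])"
```

```text
t: 12.4
ee_pos: [491.0, -73.3, 370.1]
orientation: [-2.099, -1.781, -0.567]
ft_force: [0.8, 0.4, 1.4]
width: 52.5
grasp_force: 0.0
t: 12.9
ee_pos: [489.3, -70.8, 365.2]
orientation: [2.392, 2.035, -0.005]
ft_force: [-0.7, 0.4, 0.1]
width: 52.5
grasp_force: 0.0
t: 13.9
ee_pos: [488.7, -73.2, 364.6]
orientation: [-0.453, -3.106, -0.004]
ft_force: [0.3, -0.1, -0.3]
width: 52.6
grasp_force: 0.0
t 13.9 q [-0.17  0.08  1.75  0.    1.31 -1.46] 
tcp [488.72 -73.22 364.55] gp [488.77 -73.28 383.55] F [ 0.27 -0.08 -0.35] w 52.61989154727807 0.0
[[-0.96  0.29 -0.  ]
 [ 0.29  0.96  0.  ]
 [ 0.    0.   -1.  ]]
yaw err -0.12416317961450218
t 13.9 q [-0.17  0.08  1.75  0.    1.31 -1.46] 
tcp [488.72 -73.22 364.55] gp [488.77 -73.28 383.55] F [ 0.27 -0.08 -0.35] w 52.61989154727807 0.0
[[-0.96  0.29 -0.  ]
 [ 0.29  0.96  0.  ]
 [ 0.    0.   -1.  ]]
to gp [501.3, 5.2, 380] : tool delta [10.42 78.78  3.76]
t 13.9 q [-0.17  0.08  1.75  0.    1.31 -1.46] 
tcp [488.72 -73.22 364.55] gp [488.77 -73.28 383.55] F [ 0.27 -0.08 -0.35] w 52.61989154727807 0.0
[[-0.96  0.29 -0.  ]
 [ 0.29  0.96  0.  ]
 [ 0.    0.   -1.  ]]
to gp [501.3, 5.2, 310] : tool delta [10.19 78.62 73.76]
```

```bash
python3 -m pendant '{"grip":[0.2,0.2,0.2,0.2,0.2,0.2],"linear":[[2.6,19.7,0.8],[2.6,19.7,0.8],[2.6,19.7,0.8],[2.6,19.7,0.8],[0,0,0],[0,0,0]],"angular":[[0,0,0],[0,0,0],[0,0,0],[0,0,0],[0,0,-0.124],[0,0,0]]}'
python3 -m pendant '{"grip":[0.2,0.2,0.2,0.2,0.2,0.2,0.2],"linear":[[0,0,10],[0,0,15],[0,0,15],[0,0,15],[0,0,15],[0,0,0],[0,0,0]],"angular":[[0,0,0],[0,0,0],[0,0,0],[0,0,0],[0,0,0],[0,0,0],[0,0,0]]}'
python3 - <<'E'
from h import *
togp([501.3,5.2,310])
im=ctrl.get_image("top")[...,::-1];s=ctrl.get_image("scene")[...,::-1]
A=cv2.resize(im[120:270,270:420],(400,400),interpolation=2);B=cv2.resize(s[80:200,250:370],(400,400),interpolation=2)
cv2.imwrite("pics/i1.png",np.hstack([A,B]))
E
```

```text
t: 14.4
ee_pos: [501.8, 5.8, 361.4]
orientation: [-0.26, -3.128, -0.003]
ft_force: [-0.5, -0.1, -0.1]
width: 52.8
grasp_force: 0.0
t: 14.98
ee_pos: [501.6, 4.3, 291.7]
orientation: [-0.275, -3.127, -0.001]
ft_force: [0.0, 0.0, 1.3]
width: 52.5
grasp_force: 0.0
t 14.9833 q [-0.02  0.16  1.83  0.    1.16 -1.41] 
tcp [501.58   4.29 291.68] gp [501.63   4.28 310.68] F [0.04 0.03 1.27] w 52.474231401588064 0.0
[[-0.98  0.17 -0.  ]
 [ 0.17  0.98  0.  ]
 [ 0.    0.   -1.  ]]
to gp [501.3, 5.2, 310] : tool delta [0.49 0.85 0.68]
```

View pics/i1.png

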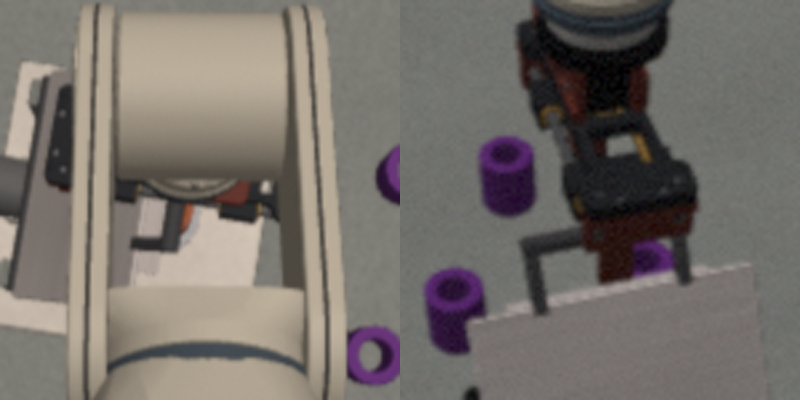

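The scene crop shows the rear finger between the two handle arms at about (615,260), with the bar running between the fingers. Closing.

```bash
python3 -m pendant '{"grip":[-0.3,-0.6,-1,-1,-1,-1,-1,-1],"linear":[[0,0,0],[0,0,0],[0,0,0],[0,0,0],[0,0,0],[0,0,0],[0,0,0],[0,0,0]],"angular":[[0,0,0],[0,0,0],[0,0,0],[0,0,0],[0,0,0],[0,0,0],[0,0,0],[0,0,0]]}'
python3 - <<'E'
from h import *
R,t,g=st()
def row(a,b):return np.round([-225*(np.cos(b)-np.cos(a)),225*(np.sin(a)-np.sin(b))],1)
d=(g-[503.2,16.3,0])@AX;print("bar x",d,"theta",np.arccos((115-d)/225))
th=np.linspace(.975,.06,31)
for a,b in zip(th,th[1:]):print("%.2f"%b,*row(a,b),end="; ")
E
```

```text
t: 15.75
ee_pos: [502.5, 4.8, 293.0]
orientation: [0.271, 3.13, 0.0]
ft_force: [0.2, 0.3, 0.7]
width: 13.1
grasp_force: 30.0
t 15.75 q [-0.01  0.16  1.82  0.    1.16 -1.41] 
tcp [502.5    4.83 293.04] gp [502.5    4.83 312.04] F [0.17 0.34 0.73] w 13.129015899559214 29.99919444322586
[[-0.99  0.17  0.  ]
 [ 0.17  0.99  0.  ]
 [-0.    0.   -1.  ]]
bar x -11.432833090354961 theta 0.9740867688053776
0.94 -5.6 3.9; 0.91 -5.5 4.1; 0.88 -5.4 4.3; 0.85 -5.2 4.4; 0.82 -5.1 4.6; 0.79 -5.0 4.7; 0.76 -4.8 4.9; 0.73 -4.7 5.0; 0.70 -4.5 5.2; 0.67 -4.3 5.3; 0.64 -4.2 5.4; 0.61 -4.0 5.6; 0.58 -3.8 5.7; 0.55 -3.7 5.8; 0.52 -3.5 5.9; 0.49 -3.3 6.0; 0.46 -3.1 6.1; 0.43 -2.9 6.2; 0.40 -2.7 6.3; 0.36 -2.5 6.4; 0.33 -2.4 6.4; 0.30 -2.2 6.5; 0.27 -2.0 6.6; 0.24 -1.8 6.6; 0.21 -1.5 6.7; 0.18 -1.3 6.7; 0.15 -1.1 6.8; 0.12 -0.9 6.8; 0.09 -0.7 6.8; 0.06 -0.5 6.8;
```

Bar gripped at 13–14 mm, and θ = 0.974 matches. Lowering along the arc.

```bash
python3 -m pendant '{"grip":[-1,-1,-1,-1,-1],"linear":[[0,-5.6,3.9],[0,-5.5,4.1],[0,-5.4,4.3],[0,0,0],[0,0,0]],"angular":[[0,0,0],[0,0,0],[0,0,0],[0,0,0],[0,0,0]]}'
cat >> h.py <<'E'
def arc():
    R,t,g=st();b=g-[0,0,4.8];d=(b-[503.2,16.3,0])@AX;print("bar",d,b[2],"theta",np.arctan2(b[2]-121,115-d),"rad",np.hypot(b[2]-121,115-d),"F ax",ctrl.get_obs()["ft_force"]@AX)
E
python3 -c "
from h import *
arc()"
```

```text
t: 16.17
ee_pos: [499.4, -12.4, 279.9]
orientation: [-0.272, -3.129, 0.001]
ft_force: [1.9, -2.5, -3.4]
width: 13.2
grasp_force: 30.0
t 16.1667 q [-0.05  0.17  1.84 -0.    1.13 -1.44] 
tcp [499.4  -12.45 279.87] gp [499.42 -12.43 298.87] F [ 1.88 -2.47 -3.38] w 13.198808048374518 29.990994930267334
[[-0.98  0.17 -0.  ]
 [ 0.17  0.98 -0.  ]
 [ 0.   -0.   -1.  ]]
bar -28.960737428410862 294.065080675442 theta 0.8769458810905109 rad 225.11378471814893 F ax -2.126767483614687
```

Small forces, radius 225. Continue.

```bash
python3 -m pendant '{"grip":[-1,-1,-1,-1,-1,-1,-1,-1,-1,-1],"linear":[[0,-5.2,4.4],[0,-5.1,4.6],[0,-5.0,4.7],[0,-4.8,4.9],[0,-4.7,5.0],[0,-4.5,5.2],[0,-4.3,5.3],[0,-4.2,5.4],[0,-4.0,5.6],[0,0,0]],"angular":[[0,0,0],[0,0,0],[0,0,0],[0,0,0],[0,0,0],[0,0,0],[0,0,0],[0,0,0],[0,0,0],[0,0,0]]}'
python3 -c "
from h import *
arc()"
```

```text
t: 17.0
ee_pos: [492.1, -53.6, 234.3]
orientation: [-0.272, -3.129, 0.001]
ft_force: [1.3, -1.9, -4.7]
width: 13.2
grasp_force: 30.0
t 17.0 q [-0.13  0.22  1.9  -0.    1.02 -1.53] 
tcp [492.1  -53.62 234.29] gp [492.12 -53.6  253.29] F [ 1.35 -1.89 -4.67] w 13.210777496351255 29.993847906589508
[[-0.99  0.17 -0.  ]
 [ 0.17  0.99 -0.  ]
 [ 0.   -0.   -1.  ]]
bar -70.77283936172671 248.49385224568715 theta 0.6014645432543395 rad 225.31362631887808 F ax -1.640455987586102
```

```bash
python3 -m pendant '{"grip":[-1,-1,-1,-1,-1,-1,-1,-1,-1,-1],"linear":[[0,-3.8,5.7],[0,-3.7,5.8],[0,-3.5,5.9],[0,-3.3,6.0],[0,-3.1,6.1],[0,-2.9,6.2],[0,-2.7,6.3],[0,-2.5,6.4],[0,-2.4,6.4],[0,0,0]],"angular":[[0,0,0],[0,0,0],[0,0,0],[0,0,0],[0,0,0],[0,0,0],[0,0,0],[0,0,0],[0,0,0],[0,0,0]]}'
python3 -c "
from h import *
arc()"
```

```text
t: 17.83
ee_pos: [487.4, -80.6, 179.4]
orientation: [-0.271, -3.129, 0.0]
ft_force: [-0.0, -0.6, -4.7]
width: 13.3
grasp_force: 30.0
t 17.8333 q [-0.19  0.29  1.95 -0.    0.9  -1.59] 
tcp [487.37 -80.65 179.37] gp [487.38 -80.65 198.37] F [-0.04 -0.57 -4.72] w 13.305525406278939 29.996665120124817
[[-0.99  0.17 -0.  ]
 [ 0.17  0.99 -0.  ]
 [ 0.   -0.   -1.  ]]
bar -98.22580778307928 193.57380364034591 theta 0.3280622928237213 rad 225.2381008612312 F ax -0.5728536767806583
```

```bash
python3 -m pendant '{"grip":[-1,-1,-1,-1,-1,-1,-1,-1,-1,-1],"linear":[[0,-2.2,6.5],[0,-2.0,6.6],[0,-1.8,6.6],[0,-1.5,6.7],[0,-1.3,6.7],[0,-1.1,6.8],[0,-0.9,6.8],[0,-0.7,6.8],[0,0,0],[0,0,0]],"angular":[[0,0,0],[0,0,0],[0,0,0],[0,0,0],[0,0,0],[0,0,0],[0,0,0],[0,0,0],[0,0,0],[0,0,0]]}'
python3 -m pendant '{"grip":[-1,-1,-1,-1,-1,-1],"linear":[[0,-0.3,3.5],[0,-0.2,3.5],[0,-0.1,3],[0,-0.1,3],[0,0,0],[0,0,0]],"angular":[[0,0,0],[0,0,0],[0,0,0],[0,0,0],[0,0,0],[0,0,0]]}'
python3 -c "
from h import *
arc()"
```

```text
t: 18.67
ee_pos: [485.6, -91.7, 126.6]
orientation: [-0.271, -3.129, 0.0]
ft_force: [0.2, -1.7, -5.0]
width: 13.5
grasp_force: 30.0
t: 19.17
ee_pos: [485.5, -92.5, 113.9]
orientation: [0.271, 3.13, -0.001]
ft_force: [-1.3, -5.1, -5.4]
width: 13.3
grasp_force: 30.0
t 19.1667 q [-0.21  0.4   1.99 -0.    0.75 -1.61] 
tcp [485.49 -92.54 113.89] gp [485.49 -92.53 132.89] F [-1.31 -5.11 -5.38] w 13.25301182318171 30.0006240606308
[[-0.99  0.17 -0.  ]
 [ 0.17  0.99 -0.  ]
 [-0.   -0.   -1.  ]]
bar -110.2605292165571 128.0887062794911 theta 0.03145854148443823 rad 225.3720385931677 F ax -5.25737383043587
```

7 mm left; go slowly until the stops push back.

```bash
python3 -m pendant '{"grip":[-1,-1,-1,-1,-1],"linear":[[0,0.2,1.7],[0,0.2,1.7],[0,0.2,1.6],[0,0,0],[0,0,0]],"angular":[[0,0,0],[0,0,0],[0,0,0],[0,0,0],[0,0,0]]}'
python3 -m pendant '{"grip":[-1,-1,-1,-1],"linear":[[0,0,1],[0,0,1],[0,0,0],[0,0,0]],"angular":[[0,0,0],[0,0,0],[0,0,0],[0,0,0]]}'
python3 -c "
from h import *
arc()"
```

```text
t: 19.58
ee_pos: [485.5, -92.7, 109.0]
orientation: [-0.27, -3.13, 0.003]
ft_force: [-3.5, -9.7, -3.7]
width: 12.9
grasp_force: 30.0
t: 19.92
ee_pos: [485.5, -92.7, 107.2]
orientation: [0.27, 3.13, -0.003]
ft_force: [-3.5, -9.6, -1.6]
width: 13.2
grasp_force: 30.0
t 19.9167 q [-0.21  0.41  1.99 -0.    0.74 -1.61] 
tcp [485.49 -92.68 107.16] gp [485.49 -92.65 126.16] F [-3.53 -9.57 -1.57] w 13.174666786083751 29.999316930770874
[[-0.99  0.17 -0.  ]
 [ 0.17  0.99 -0.  ]
 [-0.   -0.   -1.  ]]
bar -110.3812232660319 121.36116684019568 theta 0.0016024694773332006 rad 225.38151264551263 F ax -10.02515754795061
```

```bash
python3 -m pendant '{"grip":[-1,-1,-1,-1],"linear":[[0,-0.8,0.8],[0,0,0.7],[0,0,0],[0,0,0]],"angular":[[0,0,0],[0,0,0],[0,0,0],[0,0,0]]}'
python3 -m pendant '{"grip":[-1,-1,-1,-1],"linear":[[0,0,0.7],[0,0,0.7],[0,0,0],[0,0,0]],"angular":[[0,0,0],[0,0,0],[0,0,0],[0,0,0]]}'
python3 -c "
from h import *
arc()"
```

```text
t: 20.25
ee_pos: [485.5, -92.7, 105.6]
orientation: [0.271, 3.13, -0.001]
ft_force: [-2.7, -5.4, -1.2]
width: 13.4
grasp_force: 30.0
t: 20.58
ee_pos: [485.5, -92.7, 104.5]
orientation: [0.271, 3.13, -0.001]
ft_force: [-4.6, -6.0, 2.0]
width: 13.2
grasp_force: 30.0
t 20.5833 q [-0.21  0.42  1.99 -0.    0.73 -1.61] 
tcp [485.45 -92.74 104.46] gp [485.45 -92.73 123.46] F [-4.64 -6.02  1.98] w 13.224310359477535 30.001412630081177
[[-0.99  0.17  0.  ]
 [ 0.17  0.99 -0.  ]
 [-0.   -0.   -1.  ]]
bar -110.45936386329387 118.66315719948769 theta -0.010364435897130493 rad 225.47147400040532 F ax -6.702027681716998
```

```bash
python3 -m pendant '{"grip":[-1,-1,-1,-1],"linear":[[0,-0.3,0.8],[0,0,0.8],[0,0,0],[0,0,0]],"angular":[[0,0,0],[0,0,0],[0,0,0],[0,0,0]]}'
python3 - <<'E'
from h import *
arc()
im=ctrl.get_image("top")[...,::-1];s=ctrl.get_image("scene")[...,::-1]
A=cv2.resize(im[120:270,270:420],(400,400),interpolation=2);B=cv2.resize(s[120:290,220:390],(400,400),interpolation=2)
cv2.imwrite("pics/j1.png",np.hstack([A,B]))
E
```

```text
t: 20.92
ee_pos: [485.6, -92.8, 104.2]
orientation: [0.271, 3.129, -0.0]
ft_force: [-7.9, -2.2, 19.5]
width: 13.4
grasp_force: 30.0
t 20.9167 q [-0.21  0.42  1.99 -0.    0.73 -1.61] 
tcp [485.58 -92.76 104.24] gp [485.57 -92.75 123.24] F [-7.87 -2.23 19.54] w 13.35562163141077 29.9839049577713
[[-0.99  0.17  0.  ]
 [ 0.17  0.99 -0.  ]
 [-0.   -0.   -1.  ]]
bar -110.46513397188829 118.43668989240582 theta -0.011368496901331241 rad 225.4797046203255 F ax -3.496108365073531
```

View pics/j1.png

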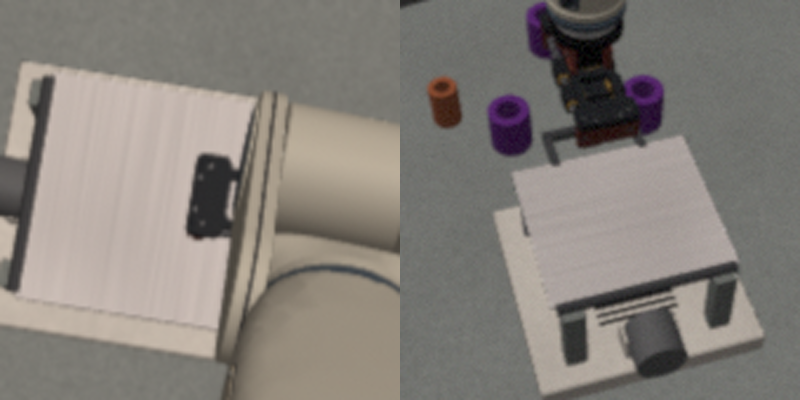

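The guard is level on its stops, with a hard contact of 19.5 N upward. I'll relax, open partway to stay clear of the plate edge, and lift off.

```bash
python3 -m pendant '{"grip":[-1,-0.6,-0.3,-0.15,-0.15,-0.15,-0.15],"linear":[[0,0,-0.8],[0,0,0],[0,0,0],[0,0,0],[0,0,0],[0,0,0],[0,0,0]],"angular":[[0,0,0],[0,0,0],[0,0,0],[0,0,0],[0,0,0],[0,0,0],[0,0,0]]}'
python3 -m pendant '{"grip":[-0.15,-0.15,-0.15,-0.15,-0.15,-0.15,-0.15,-0.15,-0.15,-0.15],"linear":[[0,0,-4],[0,0,-8],[0,0,-12],[0,0,-16],[0,0,-20],[0,0,-20],[0,0,-20],[0,0,-20],[0,0,0],[0,0,0]],"angular":[[0,0,0],[0,0,0],[0,0,0],[0,0,0],[0,0,0],[0,0,0],[0,0,0],[0,0,0],[0,0,0],[0,0,0]]}'
python3 - <<'E'
from h import *
st()
im=ctrl.get_image("top")[...,::-1];s=ctrl.get_image("scene")[...,::-1]
A=cv2.resize(im[120:270,270:420],(400,400),interpolation=2);B=cv2.resize(s[120:290,220:390],(400,400),interpolation=2)
cv2.imwrite("pics/k1.png",np.hstack([A,B]))
E
```

```text
t: 21.6
ee_pos: [485.6, -92.6, 103.5]
orientation: [0.271, 3.13, 0.0]
ft_force: [0.6, -0.4, -0.8]
width: 37.2
grasp_force: 0.0
t: 22.43
ee_pos: [486.2, -92.9, 225.0]
orientation: [0.271, 3.127, -0.001]
ft_force: [-0.5, -0.1, -0.9]
width: 37.6
grasp_force: 0.0
t 22.4333 q [-0.21  0.23  1.91  0.    1.   -1.61] 
tcp [486.18 -92.85 225.01] gp [486.12 -92.84 244.01] F [-0.51 -0.08 -0.9 ] w 37.63718166484336 0.0
[[-0.99  0.17  0.  ]
 [ 0.17  0.99 -0.  ]
 [-0.   -0.   -1.  ]]
```

View pics/k1.png

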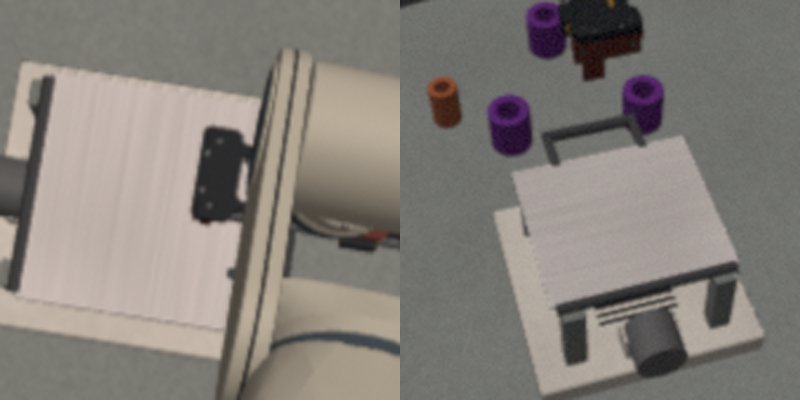

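The guard stays down on its stops after release, the gripper is clear, and the look-alikes and thin sleeve are in place. Handing in.

```bash
python3 -c "
from workcell import ctrl
print(ctrl.close_job())"
```

```text
the job is handed in; nothing more can be done
None
```

I seated the thicker sleeve on the flange, lowered the guard under control onto its stops and handed the job in at about 22.5 s of the 59 s; I left the other items alone, and the hand-in returned no verdict.

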